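# Move the slide carrier round the bent drying rail

### The job

A grey carrier with a glass slide clipped under it hangs on the bent steel rail. Slide the carrier gently along the rail, round the bend and onto the other leg without forcing it against the rod, and leave it hanging freely with its slide over the middle of the square steel drip tray, not over the round dish.

Things in the scene. Friction and masses are not known exactly. Their poses are not given: they have to be found in the camera images.
- rail: fixed L of 10 mm round steel rod, axis level 130 mm above the worktop. Origin: on the worktop below where the legs' axes would meet; z up. Short leg along its -y (x = 0), straight for y = -60 to -187 mm; long leg along its +x (y = 0), straight for x = 60 to 232; a quarter bend, radius 60 about (60, -60), joins them. Outer ends (y = -205, x = 250) turn down into posts on 36 mm feet.
- carrier: grey block 24 (x) x 32 x 32 mm on the rod, 0.12 kg. Origin: centre of its 20 mm hole, which runs along x; z up. Grip tab on top, 24 (x) x 10 (y) mm, z = 16 to 57: pinch across y. Clip and glass slide below, to z = -93. Hangs with the hole's top on the rod, origin 5 mm below the rod's axis; lifted 5 mm it has 5 mm play all round. Starts on the short leg, x along the rod; turns with the bend.
- drip_tray: square stainless-steel drip tray, 64 x 64 mm, 10 mm high, fixed on the worktop under the long leg, nearer the bend or nearer the post. Origin: centre of its underside. A round 64 mm dish, 15 mm high (not listed), stands in the other of these two places.
Not all that is in view belongs to the job. There is more than one size of the drip_tray; the one meant has the size given above.

How it is judged:
By the outcome, as a careful person would: the job done as asked, in the order asked, and still so for the second after the job is handed in, with the robot touching nothing.
It also fails if it takes over 42 s, if anything falls off the work surface, if the arm or the gripper's body presses on something with over 40 N, if the wrist force passes 120 N, or if a joint passes its speed limit or range.

### The arm

A 6-joint arm with a two-finger parallel gripper is mounted at the origin on a cart in front of the work surface, level with it; the furniture and walls round the work are solid. World frame = base frame: x ahead of the robot, y to its left, z up, the work surface at z = 0. Lengths are in m, angles in degrees, forces in N, time in s.
With the tool pointing down it reaches from about 0.35 to 0.725 m from the base axis. Payload 6 kg.
Tool frame: the origin (TCP) lies at the very end of the fingers, on their centre line; the grasp point (between the pads) lies 19 mm behind it (ctrl.grip_point_offset is the distance from the TCP to the grasp point, in m); z points along the fingers, y is the line along which they close (so a half turn about z gives the same grasp; the last joint's range is limited). The gripper opens to 85 mm and grips with 20 to 120 N. Pads are 22 mm wide; open, the fingers measure 114 mm over their backs; the gripper's body (76 mm by 85 mm) begins 54 mm behind the grasp point. The pads swing forward as they close: fully open they stand 13 mm farther back than shut.
Start: joints at [-53.589, 2.303, 4.859, 0, -92.561, -19.12], TCP at [0.178, -0.573, 0.231] pointing down, gripper open.
Joint ranges: [-146.85, 146.85], [-73.84, 115.35], [-62.03, 85.46], [-188.31, 113.3], [-161.28, -10.13], [-171.36, 171.36]. Speed limits (degrees/s): [147.25, 147.25, 172.46, 180, 180, 180].

### API

Orientations are given as a 3x3 rotation matrix whose columns are the frame's x, y, z axes.
In Python, from plant import ctrl gives the robot as it stands.
- The arm moves only by the tool step_arm, never from a script. Its argument "series" is a list of rows, each a list of 7 numbers: the shift along the tool's x, y, z in mm, then the turn, a rotation vector about the tool's x, y, z in degrees, then the opening in per cent of the stroke, from 0 (shut) to 100 (fully open). In form: [[dx, dy, dz, wx, wy, wz, fingers], ...]. A call has 1 to 12 rows; each row is the pose to reach, as a shift and turn from the pose commanded when the call began, along the tool's axes at that moment; what a row does not reach only later rows make up. A row lasts 1/8 s, in which the tool goes at most 62.5 mm and 10.7 degrees, less where a joint would pass 70% of its speed; a pose out of reach is approached as far as the arm can. A call with a gripper value outside its range is refused whole. The fingers move at their own pace and stop on an object; "force" is the grip in N (left out, the last holds). Time passes only in rows, so rows that repeat a pose let the fingers close. It gives the time, the measured TCP pose, the force, the opening and the grip force at its end, in the units of the state.
- ctrl.observe(): the state, without advancing time (a new reading comes with each control period).
- ctrl.capture(name): name is "scene" or "top" or "wrist"; returns a dict with "color" (384x512x3 uint8, red, green, blue), "depth" (384x512 float32, m along the optical axis (not along the pixel's ray), 0 where there is no reading), "camera_matrix" (3x3 intrinsics, pixels), "dist" ([k1, k2, p1, p2, k3] as OpenCV has them; the pictures are not rectified), "camera_from_world" (4x4, takes a point from world to camera coordinates). Camera axes: x right, y down, z forward; pixel columns grow to the right and rows downward; lengths in m; the calibration is good to about 2 mm. A picture is of the moment at which its call begins.
- ctrl.sign_off(): hands the job in; it is judged then, once.
The state is a dict: "time_s": time; "q": joint angles; "qd": joint speeds; "tau": joint torques, N m; "tcp_pos": TCP position; "eef_rot": TCP orientation; "force": force on the tool from outside, world axes, zero at the start; "wrist_torque": the same for the moment, N m; "gripper_width": finger opening in m; "finger_force": force on a finger pad.
Only numpy, scipy, OpenCV 4.12 (cv2) and the standard library are available. Lean on these libraries where they do the work, as an engineer would, in place of code of your own. Each camera call takes 0.05 s, during which the arm holds its last target. There are 200 camera calls.

## Working session

There is one attempt and no reset: what is moved stays moved. The work goes in short steps, Python scripts to look and compute and a tool call to move; the robot and the scene stay as the last step left them, time stands still between calls to the robot, and variables do not carry over. Pictures are saved under pics/ and viewed, at most 10 in all, crops included, and the job is handed in when it is done.

Besides the shell and the picture viewer there is one more tool, called after ">>>" as name(argument=value, ...) on one line, values as JSON. step_arm: Moves the arm, as the interface text tells. Its arguments: {"type":"object","properties":{"series":{"type":"array"},"force":{"type":"number"}},"required":["series"]}

```bash
ls; mkdir -p pics; cat > h.py <<'E'
import numpy as np, cv2, pickle
from plant import ctrl
def cap(n,f):
    c=ctrl.capture(n); pickle.dump(c,open(f'pics/{f}.pkl','wb')); cv2.imwrite(f'pics/{f}.png',c['color'][:,:,::-1]); return c
def load(f): return pickle.load(open(f'pics/{f}.pkl','rb'))
def ray(c,uv):
    p=cv2.undistortPoints(np.array(uv,float).reshape(-1,1,2),c['camera_matrix'],c['dist']).reshape(-1,2)
    T=np.linalg.inv(c['camera_from_world']); d=np.c_[p,np.ones(len(p))]@T[:3,:3].T
    return T[:3,3],d
def onz(c,uv,z):
    o,d=ray(c,uv); return o+d*((z-o[2])/d[:,2])[:,None]
def bydepth(c,uv):
    o,d=ray(c,uv); uv=np.array(uv,int).reshape(-1,2); return o+d*c['depth'][uv[:,1],uv[:,0]][:,None]
def proj(c,P):
    P=np.array(P,float).reshape(-1,3); T=c['camera_from_world']
    return cv2.projectPoints(P,cv2.Rodrigues(T[:3,:3])[0],T[:3,3],c['camera_matrix'],c['dist'])[0].reshape(-1,2)
E
python3 - <<'E'
from h import *
a=cap('top','top0');b=cap('scene','sc0')
cv2.imwrite('pics/both0.png',cv2.resize(np.hstack([a['color'],b['color']])[:,:,::-1],(800,300),interpolation=cv2.INTER_AREA))
print(ctrl.observe())
for c in(a,b): print(np.linalg.inv(c['camera_from_world']).round(3))
E
```

```text
pics
{'time_s': 0.1, 'q': array([-5.35892687e+01,  2.33682912e+00,  4.80647030e+00, -2.25201347e-02,
       -9.25605077e+01, -1.91189132e+01]), 'qd': array([ 0.03059348, -0.08975507,  0.20145905,  0.03574429,  0.08961061,
        0.06832352]), 'tau': array([-4.74241926e-03, -3.69347835e+01,  3.48283482e+01,  6.95182756e+00,
       -4.61882155e-03,  1.91281444e-06]), 'tcp_pos': array([ 0.17831411, -0.57258305,  0.23035058]), 'eef_rot': array([[-9.54798082e-01, -2.97254491e-01, -6.25350598e-04],
       [-2.97255112e-01,  9.54796900e-01,  1.50939220e-03],
       [ 1.48409202e-04,  1.62705344e-03, -9.99998665e-01]]), 'force': array([-0.25116157,  0.5965752 , -0.29278781]), 'wrist_torque': array([ 0.02405116, -0.00493309, -0.02003042]), 'finger_force': 0.0, 'gripper_width': 0.08536238000372319}
[[ 0.086 -0.973  0.212  0.371]
 [-0.996 -0.084  0.017  0.004]
 [ 0.002 -0.213 -0.977  0.953]
 [ 0.     0.     0.     1.   ]]
[[-0.868 -0.368  0.334  0.243]
 [-0.497  0.614 -0.613  0.543]
 [ 0.02  -0.698 -0.716  0.711]
 [ 0.     0.     0.     1.   ]]
```

View pics/top0.png

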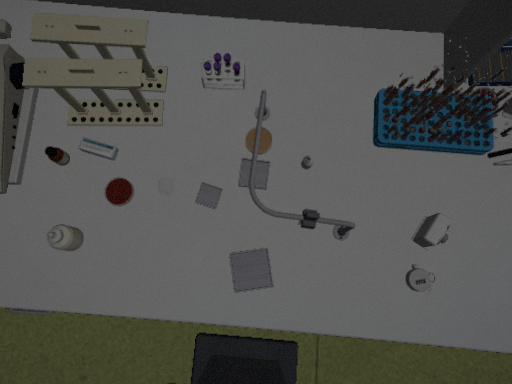

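View pics/sc0.png

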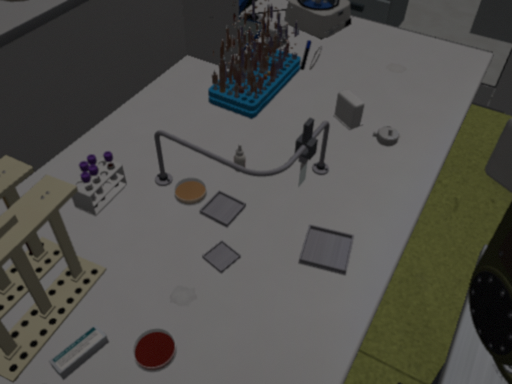

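Top view: the rail bends near (255,200); the short leg runs right to a post at (342,230) and the long leg runs up to a post at (262,110). The carrier is at (310,218). There are three square trays: (254,173), (209,195, small) and (251,270, large). Only (254,173) lies under the long leg, on the bend side, and the dish is at (259,140) on the post side. I'll check its size and fit the rail from depth.

```bash
python3 - <<'E'
from h import *
c=load('top0')
v,u=np.mgrid[0:384,0:512]; uv=np.c_[u.ravel(),v.ravel()]
P=bydepth(c,uv); ok=(c['depth'].ravel()>0)
box=(uv[:,0]>235)&(uv[:,0]<365)&(uv[:,1]>85)&(uv[:,1]<245)&ok
m=box&(P[:,2]>.11)&(P[:,2]<.145)
Q=P[m]; q=uv[m]
print(len(Q), np.median(Q[:,2]))
def fit(sel):
    # rays re-cast on z=.132 plane, robust line fit
    R=onz(c,q[sel],.131)[:,:2].astype(np.float32)
    l=cv2.fitLine(R,cv2.DIST_HUBER,0,.001,.001).ravel()
    r=(R-l[2:])@[-l[1],l[0]]; return l,r.std(),len(R)
L=fit((q[:,1]>105)&(q[:,1]<180)&(q[:,0]<275)); S=fit((q[:,0]>277)&(q[:,0]<345)&((q[:,0]<300)|(q[:,0]>320))&(q[:,1]>200))
print(L,S)
for n,l in(('L',L[0]),('S',S[0])): print(n,np.degrees(np.arctan2(l[1],l[0])))
A=np.array([[L[0][0],-S[0][0]],[L[0][1],-S[0][1]]]); t=np.linalg.solve(A,S[0][2:]-L[0][2:]); print('corner',L[0][2:]+t[0]*L[0][:2])
k=box&(P[:,2]>.16)&(P[:,2]<.22); print('tab top',P[k].mean(0),P[k].max(0),P[k].min(0),uv[k].mean(0),k.sum())
for n in('top0','sc0'):
  d=load(n); g=cv2.cvtColor(d['color'],cv2.COLOR_RGB2GRAY)
  print(n, 'tray guess world', onz(d,[[254,173],[259,140],[209,195],[251,270]] if n=='top0' else [[223,208],[190,190],[221,256],[326,249]],.01).round(3))
a=load('top0')['color'][90:250,215:365][:,:,::-1]; cv2.imwrite('pics/crop1.png',cv2.resize(a,None,fx=3.7,fy=3.7,interpolation=cv2.INTER_CUBIC))
b=load('sc0')['color'][100:260,140:350][:,:,::-1]; cv2.imwrite('pics/crop2.png',cv2.resize(b,None,fx=3.7,fy=3.7,interpolation=cv2.INTER_CUBIC))
E
```

```text
1203 0.13420495811670052
(array([ 0.9988613 , -0.04770792,  0.63234496,  0.01694692], dtype=float32), np.float32(0.0028897387), 376) (array([ 0.04696103,  0.9988967 ,  0.49019137, -0.10064615], dtype=float32), np.float32(0.002863677), 240)
L -2.7345
S 87.308334
corner [0.49602586 0.02345784]
tab top [ 0.48935712 -0.09410939  0.17838992] [ 0.49544901 -0.0829666   0.18514785] [ 0.48498226 -0.10585631  0.16052901] [311.38 215.62] 100
top0 tray guess world [[0.6   0.017 0.01 ]
 [0.677 0.013 0.01 ]
 [0.541 0.112 0.01 ]
 [0.388 0.006 0.01 ]]
sc0 tray guess world [[0.598 0.018 0.01 ]
 [0.679 0.011 0.01 ]
 [0.541 0.115 0.01 ]
 [0.39  0.008 0.01 ]]
```

View pics/crop1.png

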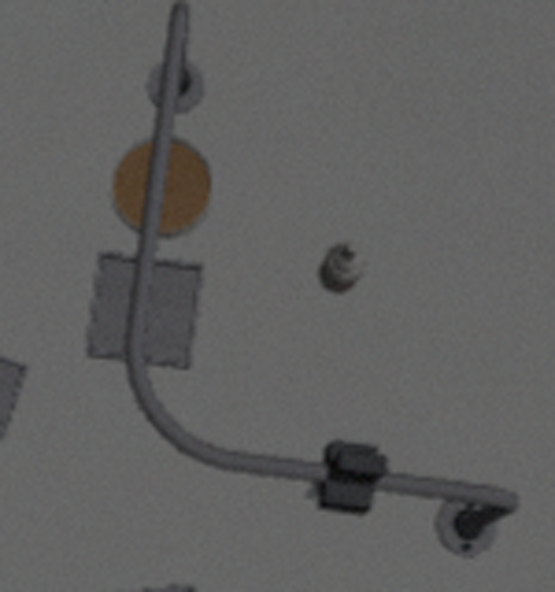

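View pics/crop2.png

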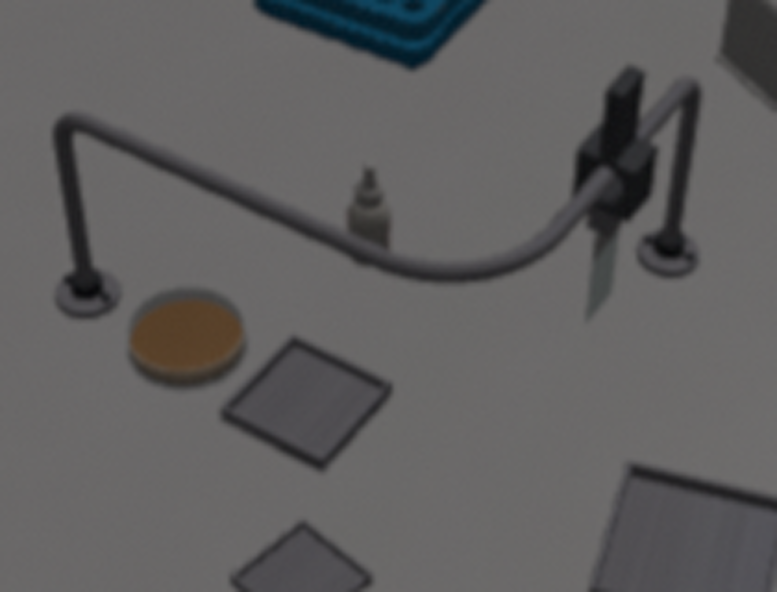

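Crops: the full-size tray is at crop1 (145,310), which is top (254,173). It is under the long leg next to the bend and measures about 64 mm, and both views put it at (0.60, 0.017). The orange dish sits beyond it at (259,140). Next I get the tab's top face and work out the approach.

```bash
cat >> h.py <<'E'
from scipy.spatial.transform import Rotation as Ro
YAW=-2.7; O=np.array([.496,.0235])
def w(x,y):  # rail mm -> world
    a=np.radians(YAW); return O+np.array([[np.cos(a),-np.sin(a)],[np.sin(a),np.cos(a)]])@np.array([x,y])/1000
def toR(p):
    a=np.radians(YAW); return np.array([[np.cos(a),np.sin(a)],[-np.sin(a),np.cos(a)]])@(np.array(p)[:2]-O)*1000
def Rd(ang): # tool down, tool y at world angle ang
    a=np.radians(ang); y=np.array([np.cos(a),np.sin(a),0]); z=np.array([0,0,-1.]); return np.c_[np.cross(y,z),y,z]
def rel(p,ang,s=None,ref=None):
    s=s or ctrl.observe(); R0,p0=(s['eef_rot'],s['tcp_pos']) if ref is None else ref
    return np.r_[R0.T@(np.array(p)-p0)*1000, Ro.from_matrix(R0.T@Rd(ang)).as_rotvec(degrees=True)].round(1)
E
python3 - <<'E'
from h import *
for n,z0 in(('top0',.182),('sc0',.182)):
  c=load(n); v,u=np.mgrid[0:384,0:512]; uv=np.c_[u.ravel(),v.ravel()]; P=bydepth(c,uv)
  k=(P[:,2]>.176)&(P[:,2]<.19)&(abs(P[:,0]-.49)<.03)&(abs(P[:,1]+.094)<.03)&(c['depth'].ravel()>0)
  R=onz(c,uv[k],.182); x=cv2.minAreaRect(R[:,:2].astype(np.float32)*1000); print(n,k.sum(),x,toR(R.mean(0)),R.mean(0))
  for q,nm in((w(0,-205),'S end'),(w(250,0),'L end'),(w(104,0),'mid')): print(nm,proj(c,[*q,.13]))
  # trays: dark rim/grey plane vs worktop -> contour around tray
  g=cv2.cvtColor(c['color'],cv2.COLOR_RGB2GRAY); p=proj(c,[.6,.017,.01])[0].astype(int); print(g[p[1]-3:p[1]+4,p[0]+8],np.median(g[p[1]-40:p[1]+40,p[0]-60:p[0]+60]))
print(rel([*w(0,-118),.235],177.3))
E
```

```text
top0 79 ((489.9400329589844, -94.21239471435547), (23.321674346923828, 10.468944549560547), 86.75548553466797) [  -0.50206324 -118.20523511] [ 0.48993027 -0.09455036  0.182     ]
S end [[353.88579444 224.77422931]]
L end [[263.33432556  89.53275494]]
mid [[253.8363636  158.39734253]]
[77 76 79 75 74 80 78] 100.0
sc0 74 ((490.53759765625, -94.55321502685547), (29.99968147277832, 12.48497200012207), 85.50167083740234) [   0.91815208 -117.60985885] [ 0.49137695 -0.09402255  0.182     ]
S end [[327.88798768 120.77153443]]
L end [[155.03114156 131.04335433]]
mid [[220.30178541 161.07871153]]
[82 82 82 80 78 78 79] 105.0
[-4.402e+02  3.638e+02 -4.100e+00  1.000e-01  0.000e+00 -7.000e+01]
```

The tab's top face is 23 x 10 mm at (0.490, -0.094), on the rod line in both views, and the predicted rail ends match the pictures. Moving above it now.

>>> step_arm(series=[[-60,50,-4,0,0,-10,100],[-110,91,-4,0,0,-20,100],[-160,132,-4,0,0,-30,100],[-210,174,-4,0,0,-40,100],[-260,215,-4,0,0,-50,100],[-310,256,-4,0,0,-60,100],[-360,298,-4,0,0,-70,100],[-400,331,-4,0,0,-70,100],[-425,351,-4,0,0,-70,100],[-440,363.5,-4,0,0,-70,100],[-440,363.5,-4,0,0,-70,100],[-440,363.5,-4,0,0,-70,100]])

```text
time_s: 1.6
tcp_pos: [0.49, -0.0959, 0.2353]
eef_rot: [[-0.048, -0.999, -0.0], [-0.999, 0.048, -0.0], [0.0, 0.0, -1.0]]
force: [0.2, -0.3, 0.5]
gripper_width: 0.0856
finger_force: 0.0
```

```bash
python3 - <<'E'
from h import *
s=ctrl.observe(); print(s['tcp_pos'],s['q'],s['force'])
c=cap('wrist','w1'); print(np.linalg.inv(c['camera_from_world']).round(3))
v,u=np.mgrid[0:384,0:512]; uv=np.c_[u.ravel(),v.ravel()]; P=bydepth(c,uv)
k=(P[:,2]>.175)&(P[:,2]<.19)&(abs(P[:,0]-.49)<.03)&(abs(P[:,1]+.094)<.03)&(c['depth'].ravel()>0)
R=onz(c,uv[k],.182); print(k.sum(),cv2.minAreaRect(R[:,:2].astype(np.float32)*1000),np.median(P[k,2]),toR(R.mean(0)))
print(rel([.4903,-.0945,.151],177.3))
E
```

```text
[ 0.49002039 -0.09585941  0.23533668] [ 1.21120609e+01 -1.31462423e+01 -9.11202804e+00  7.24181521e-03
 -9.40476581e+01 -1.48692594e+01] [ 0.18981536 -0.25108772  0.54015152]
[[-0.999  0.046  0.015  0.486]
 [ 0.048  0.948  0.314 -0.177]
 [ 0.     0.314 -0.949  0.377]
 [ 0.     0.     0.     1.   ]]
441 ((493.0137939453125, -100.20559692382812), (24.720687866210938, 9.503570556640625), 87.21785736083984) 0.1805358215460671 [   2.82757717 -123.81474614]
[-1.5 -0.2 84.5 -0.  -0.  -0.1]
```

View pics/w1.png

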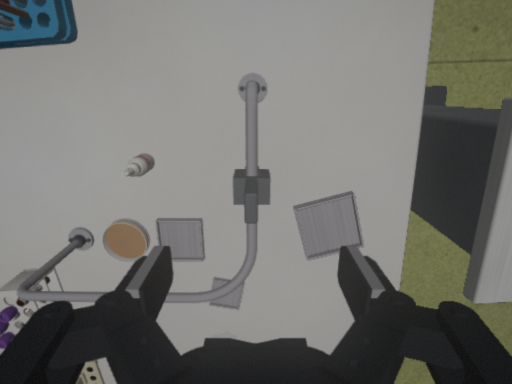

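Wrist view: the carrier tab is at about (251,200) and the rod runs vertically at column 251. The wrist estimate differs from the others by a few mm, so I check it against the rail line and the tray.

```bash
python3 - <<'E'
from h import *
c=load('w1'); v,u=np.mgrid[0:384,0:512]; uv=np.c_[u.ravel(),v.ravel()]; P=bydepth(c,uv); ok=c['depth'].ravel()>0
def line(m):
    R=onz(c,uv[m],.131)[:,:2].astype(np.float32)*1000; l=cv2.fitLine(R,cv2.DIST_HUBER,0,.01,.01).ravel(); return l,m.sum()
z=ok&(P[:,2]>.12)&(P[:,2]<.145)
S,n1=line(z&(uv[:,0]>235)&(uv[:,0]<268)&(uv[:,1]>95)&(uv[:,1]<165)); L,n2=line(z&(uv[:,0]>40)&(uv[:,0]<110)&(uv[:,1]>280)&(uv[:,1]<315))
for l,n in((S,n1),(L,n2)): print(l,np.degrees(np.arctan2(l[1],l[0])),n)
t=np.linalg.solve(np.array([[L[0],-S[0]],[L[1],-S[1]]]),S[2:]-L[2:]); print('corner',L[2:]+t[0]*L[:2])
print('table z',np.median(P[ok&(uv[:,0]>290)&(uv[:,0]<400)&(uv[:,1]<150),2]))
# end of rail & tray corners
for n,p in(('wrist',[[158,219],[203,219],[205,259],[159,260]]),): 
    R=onz(c,p,.01); print(R.mean(0),np.linalg.norm(np.diff(R,axis=0),axis=1))
a=load('top0'); print('foot', onz(a,[342,232],0.003), onz(c,[252,89],0.003), w(0,-205))
E
```

```text
[ 3.7817713e-02  9.9928463e-01  4.9099863e+02 -1.4922041e+02] 87.83268 808
[ 9.9999952e-01 -9.9259021e-04  6.8497046e+02  8.9742069e+00] -0.05687123 620
corner [496.99255    9.160792]
table z -0.0011317571119476288
[0.59928334 0.01224496 0.01      ] [0.06217606 0.06297801 0.06700967]
foot [[ 0.4860168 -0.184721   0.003    ]] [[ 0.48919196 -0.18377025  0.003     ]] [ 0.48634318 -0.18127242]
```

Both fixed cameras agree on the carrier and the tray. The wrist's offset is mostly along the rod, which does not matter for the pinch. Descending and gripping lightly.

>>> step_arm(series=[[0,-0.5,20,0,0,0,50],[0,-0.5,40,0,0,0,50],[0,-0.5,55,0,0,0,40],[0,-0.5,68,0,0,0,40],[0,-0.5,78,0,0,0,35],[0,-0.5,84,0,0,0,30],[0,-0.5,84,0,0,0,25],[0,-0.5,84,0,0,0,20]], force=25)

```text
time_s: 2.65
tcp_pos: [0.4912, -0.095, 0.1519]
eef_rot: [[-0.047, -0.999, 0.001], [-0.999, 0.047, 0.0], [-0.0, -0.001, -1.0]]
force: [-0.4, 0.3, 0.3]
gripper_width: 0.0174
finger_force: 0.0
```

```bash
python3 - <<'E'
from h import *
c=cap('wrist','w2'); cv2.imwrite('pics/w2.png',c['color'][:,:,::-1])
E
```

```text
(no output)
```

View pics/w2.png

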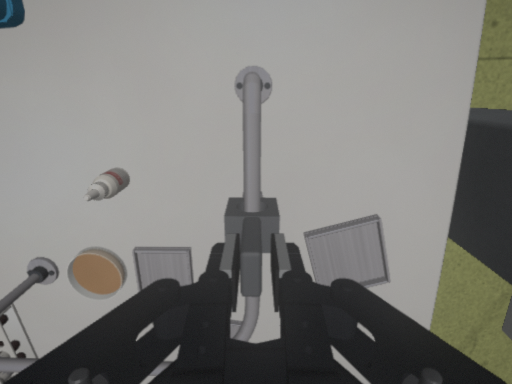

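The tab sits between the pads with a few mm free on each side. Closing.

>>> step_arm(series=[[0,0,0,0,0,0,14],[0,0,0,0,0,0,8],[0,0,0,0,0,0,5],[0,0,0,0,0,0,5]], force=30)

```text
time_s: 3.2
tcp_pos: [0.4913, -0.095, 0.1518]
eef_rot: [[-0.047, -0.999, 0.001], [-0.999, 0.047, 0.0], [-0.0, -0.001, -1.0]]
force: [1.5, 0.2, 2.9]
gripper_width: 0.0097
finger_force: 30.1
```

>>> step_arm(series=[[0,0,-1,0,0,0,5],[0,0,-2.5,0,0,0,5],[0,0,-4,0,0,0,5],[0,0,-5,0,0,0,5],[0,0,-5,0,0,0,5]])

```text
time_s: 3.82
tcp_pos: [0.4908, -0.095, 0.1562]
eef_rot: [[-0.047, -0.999, -0.0], [-0.999, 0.047, 0.0], [-0.0, 0.0, -1.0]]
force: [-0.3, -0.6, -1.1]
gripper_width: 0.0095
finger_force: 29.6
```

```bash
python3 - <<'E'
from h import *
F=np.array([ctrl.observe()['force'] for _ in range(3)]); print(F)
s=ctrl.observe(); print(s['tcp_pos'],s['wrist_torque'],s['gripper_width'])
c=cap('wrist','w3'); a=cap('top','top3')
crop=lambda c,x,y,W,H,f: cv2.resize(c['color'][y:y+H,x:x+W][:,:,::-1],None,fx=f,fy=f,interpolation=cv2.INTER_CUBIC)
i=crop(c,190,60,130,140,4); cv2.imwrite('pics/c3.png',i)
# rod axis (rays on z=.131, edges by gradient) and carrier block far edge extents, per row
g=cv2.cvtColor(c['color'],cv2.COLOR_RGB2GRAY).astype(float)
for y in list(range(110,185,12))+[204,207,210,214,218]:
    d=np.diff(cv2.GaussianBlur(g,(5,5),0)[y,215:290]); print(y,'min',215+d.argmin(),round(d.min()),'max',215+d.argmax(),round(d.max()))
E
```

```text
[[-0.29225445 -0.61906145 -1.12139615]
 [-0.29225445 -0.61906145 -1.12139615]
 [-0.29225445 -0.61906145 -1.12139615]]
[ 0.49083373 -0.09501396  0.15622358] [ 0.02044585 -0.00331297 -0.00140925] 0.009547345409677147
110 min 241 -17 max 259 17
122 min 241 -17 max 259 18
134 min 241 -17 max 259 18
146 min 242 -16 max 259 18
158 min 242 -16 max 259 17
170 min 242 -17 max 259 17
182 min 242 -18 max 259 18
204 min 229 -25 max 280 24
207 min 229 -26 max 280 26
210 min 228 -25 max 281 26
214 min 227 -25 max 282 26
218 min 227 -21 max 282 23
```

View pics/c3.png

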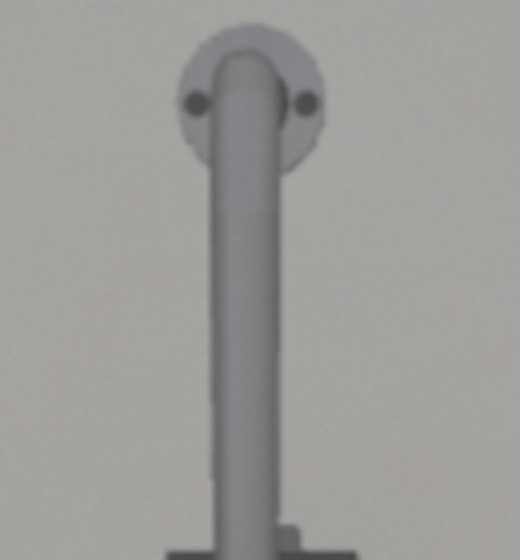

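With the carrier lifted, the force is just its weight (-1.1 N), so it hangs free. In the enlarged crop the rod centre is at column 250.7 and the block centre at 254.5, so the carrier sits about 2 mm towards -x of the rod. I'll make this a helper that re-centres along the way, and plan the path.

```bash
cat >> h.py <<'E'
def servo(name):
    c=cap('wrist',name); g=cv2.GaussianBlur(cv2.cvtColor(c['color'],cv2.COLOR_RGB2GRAY),(5,5),0).astype(float)
    def ed(y,a=205,b=305): d=np.diff(g[y,a:b]); return a+d.argmin()+.5,a+d.argmax()+.5
    T=ctrl.observe(); out=[]
    for rows,z in(((206,208,210),T['tcp_pos'][2]-.010),((186,189,192),.131),((170,),.131),((150,),.131)):
        m=np.mean([ed(y) for y in rows],0); p=onz(c,[[m[0],rows[len(rows)//2]],[m[1],rows[len(rows)//2]]],z)
        p=(p-T['tcp_pos'])@T['eef_rot']*1000; out.append(p[:,:2].round(1).tolist())
    return out,T['force'],T['tcp_pos']
def path(pts,ref):  # pts: (rail x, rail y, heading deg turn) ; ref: current rail pos & turn
    o=[]
    for x,y,t in pts: o.append((np.array([x-ref[0],y-ref[1]]),t-ref[2]))
    return o
E
python3 - <<'E'
from h import *
o,f,p=servo('w4'); print(*o,f.round(1),p.round(4),sep='\n')
c=load('w3'); print('block rear edge',(onz(c,[[254,197.5]],.146)))
E
```

```text
[[21.0, -14.6], [21.0, 14.5]]
[[27.2, -7.4], [27.2, 3.8]]
[[39.0, -7.3], [39.0, 2.7]]
[[50.9, -7.7], [50.9, 2.7]]
[-0.6 -0.2 -2. ]
[ 0.4909 -0.095   0.1562]
block rear edge [[ 0.49004461 -0.12215079  0.146     ]]
```

>>> step_arm(series=[[-1,-1,-0.3,0,0,0,5],[-5,-2.3,-0.5,0,0,0,5],[-10,-2.3,-0.5,0,0,0,5],[-15,-2.3,-0.5,0,0,0,5],[-20,-2.3,-0.5,0,0,0,5],[-26,-2.3,-0.5,0,0,0,5],[-32,-2.3,-0.5,0,0,0,5],[-38,-2.3,-0.5,0,0,0,5],[-44,-2.3,-0.5,0,0,0,5],[-49,-2.3,-0.5,0,0,0,5],[-51,-2.3,-0.5,0,0,0,5],[-51,-2.3,-0.5,0,0,0,5]])

```text
time_s: 5.48
tcp_pos: [0.4956, -0.0441, 0.1568]
eef_rot: [[-0.047, -0.999, -0.0], [-0.999, 0.047, 0.0], [-0.0, 0.0, -1.0]]
force: [-0.2, -1.2, -0.9]
gripper_width: 0.0097
finger_force: 29.6
```

```bash
python3 - <<'E'
from h import *
o,f,p=servo('w5'); print(*o,f.round(1),p.round(4),sep='\n')
c=cap('top','top5'); v,u=np.mgrid[0:384,0:512]
i=c['color'][150:270,220:370][:,:,::-1]; j=load('w5')['color'][:,:,::-1]
cv2.imwrite('pics/c5.png',np.hstack([cv2.resize(i,(375,300)),cv2.resize(j,(400,300))]))
E
```

```text
[[20.9, -14.6], [20.9, 14.5]]
[[26.9, -5.3], [26.9, 5.4]]
[[38.7, -5.0], [38.7, 5.1]]
[[50.7, -4.9], [50.7, 5.0]]
[ 0.2  0.8 -2. ]
[ 0.4956 -0.0442  0.1568]
```

View pics/c5.png

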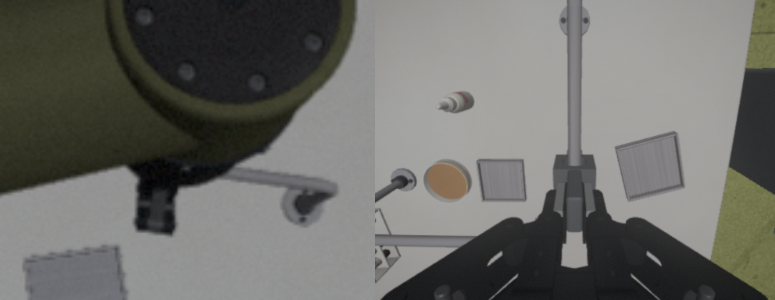

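The carrier is centred on the rod (±5.0 mm) and parallel to it. Now the first third of the bend.

>>> step_arm(series=[[-4,0,0,0,0,0,5],[-8,0,0,0,0,0,5],[-12.7,-0.4,0,0,0,5,5],[-17.8,-1.5,0,0,0,10,5],[-22.9,-2.6,0,0,0,15,5],[-27.8,-4.2,0,0,0,20,5],[-32.6,-6.2,0,0,0,25,5],[-37.2,-8.6,0,0,0,30,5],[-37.2,-8.6,0,0,0,30,5],[-37.2,-8.6,0,0,0,30,5]])

```text
time_s: 6.82
tcp_pos: [0.5059, -0.0074, 0.1568]
eef_rot: [[-0.539, -0.842, -0.0], [-0.842, 0.539, 0.0], [0.0, 0.0, -1.0]]
force: [0.1, -0.5, -0.9]
gripper_width: 0.0094
finger_force: 29.6
```

```bash
cat >> h.py <<'E'
def rodfit(name):
    "rod midline behind the carrier in the tool frame (mm), and the expected one"
    c=load(name); g=cv2.GaussianBlur(cv2.cvtColor(c['color'],cv2.COLOR_RGB2GRAY),(5,5),0).astype(float); T=ctrl.observe()
    for y in(192,186,178,168,156):
        best=None; d=np.diff(g[y,150:380])
        for a in np.argsort(d)[:6]:
            for b in np.argsort(-d)[:6]:
                if 14<=b-a<=24 and (best is None or d[b]-d[a]>best[0]): best=(d[b]-d[a],a,b)
        if best is None: print(y,None); continue
        m=150.5+(best[1]+best[2])/2; p=(onz(c,[[m,y]],.131)[0]-T['tcp_pos'])@T['eef_rot']*1000
        print(y,m,best[2]-best[1],p[:2].round(1))
E
python3 - <<'E'
from h import *
o,f,p=servo('w6'); print(o[0],f.round(1),p.round(4)); rodfit('w6'); print('before'); rodfit('w5')
E
```

```text
[[20.9, -14.9], [20.9, 14.2]] [-0.3  0.7 -1.2] [ 0.5059 -0.0075  0.1568]
192 251.5 24 [25.  -2.4]
186 245.5 22 [28.8 -6. ]
178 240.0 19 [33.8 -9.2]
168 234.0 21 [ 40.  -12.7]
156 226.5 20 [ 47.2 -16.9]
before
192 255.0 19 [ 58.2 -23.6]
186 255.0 17 [ 61.5 -25.5]
178 255.0 17 [ 65.8 -28. ]
168 255.0 17 [ 71.1 -31. ]
156 255.0 17 [ 77.4 -34.6]
```

Force is still only the weight, and the rod midline is within about 0.5 mm of expected. One check remains: the tray seen from two wrist yaws gives the wrist camera's along-tool bias.

```bash
cat >> h.py <<'E'
def tray(c,guess,show=False):
    g=cv2.GaussianBlur(cv2.cvtColor(c['color'],cv2.COLOR_RGB2GRAY),(3,3),0); u,v=proj(c,[*guess,.01])[0]
    if not(0<u<511 and 0<v<383): return u,v
    bg=np.percentile(g[int(max(v-60,0)):int(v+60),int(max(u-60,0)):int(u+60)],85)
    m=(g<bg-12).astype(np.uint8); cs,_=cv2.findContours(m,cv2.RETR_EXTERNAL,cv2.CHAIN_APPROX_NONE)
    k=[q for q in cs if cv2.contourArea(q)>300 and cv2.pointPolygonTest(q,(float(u),float(v)),False)>=0]
    if not k: return (u,v),'none'
    R=onz(c,k[0].reshape(-1,2).astype(float),.01)[:,:2].astype(np.float32)*1000; return (u.round(),v.round()),cv2.minAreaRect(R)
E
python3 - <<'E'
from h import *
for n in('w1','w2','w3','w5','w6'):
    c=load(n); T=np.linalg.inv(c['camera_from_world']); print(n,tray(c,(.60,.014)),'cam down-axis',T[:2,1].round(2))
E
```

```text
w1 ((np.float64(181.0), np.float64(241.0)), ((493.518310546875, 12.3443603515625), (589.41748046875, 914.6067504882812), 87.18377685546875)) cam down-axis [0.05 0.95]
w2 ((np.float64(164.0), np.float64(275.0)), ((493.88134765625, -29.768356323242188), (454.994140625, 706.63037109375), 87.31464385986328)) cam down-axis [0.04 0.95]
w3 ((np.float64(165.0), np.float64(273.0)), ((492.5824279785156, -27.636581420898438), (462.4417419433594, 717.5607299804688), 87.22181701660156)) cam down-axis [0.05 0.95]
w5 ((np.float64(163.0), np.float64(233.0)), ((600.210693359375, 12.487234115600586), (66.9622573852539, 67.40190124511719), 87.34324645996094)) cam down-axis [0.05 0.95]
w6 ((np.float64(194.0), np.float64(238.0)), ((542.4249267578125, 51.325958251953125), (460.1093444824219, 718.6610107421875), 57.34117889404297)) cam down-axis [0.51 0.8 ]
```

```bash
python3 - <<'E'
from h import *
for n in('top0','sc0','w1','w2','w3','w5','w6'):
    c=load(n); h=cv2.cvtColor(c['color'],cv2.COLOR_RGB2HSV); m=((h[...,0]>5)&(h[...,0]<20)&(h[...,1]>70)).astype(np.uint8)
    u,v=proj(c,[.678,.012,.015])[0]; cs,_=cv2.findContours(m,cv2.RETR_EXTERNAL,cv2.CHAIN_APPROX_NONE)
    k=[q for q in cs if cv2.contourArea(q)>100 and abs(cv2.pointPolygonTest(q,(float(u),float(v)),True))<40]
    if k:
        e=max(k,key=cv2.contourArea).reshape(-1,2).astype(float); R=onz(c,e,.013)[:,:2].astype(np.float32)*1000
        print(n,cv2.fitEllipse(R),(e.min(0),e.max(0)))
E
```

```text
top0 ((675.9578247070312, 0.39004766941070557), (26.594446182250977, 56.78959655761719), 87.11319732666016) (array([258., 129.]), array([271., 152.]))
sc0 ((676.9154052734375, 14.641554832458496), (51.616092681884766, 55.8050537109375), 131.99392700195312) (array([175., 181.]), array([204., 200.]))
w1 ((677.4110107421875, 8.772961616516113), (50.248897552490234, 55.95359420776367), 47.574459075927734) (array([106., 224.]), array([145., 257.]))
w2 ((676.9185791015625, 7.9967756271362305), (48.87443542480469, 55.69230270385742), 46.95802307128906) (array([ 73., 254.]), array([120., 293.]))
w3 ((676.9149169921875, 8.112082481384277), (49.01177978515625, 55.708621978759766), 46.63530349731445) (array([ 74., 252.]), array([121., 291.]))
w5 ((676.9074096679688, 8.786019325256348), (50.510990142822266, 55.74333572387695), 38.39218521118164) (array([ 68., 210.]), array([116., 254.]))
w6 ((676.3421020507812, 9.789843559265137), (50.04340744018555, 55.56353759765625), 25.25462532043457) (array([114., 248.]), array([162., 287.]))
```

The wrist's along-tool bias is only about 1.5 mm, so the path holds. On to 60°.

>>> step_arm(series=[[-5.2,-0.2,0,0,0,5,5],[-10.3,-0.9,0,0,0,10,5],[-15.4,-2,0,0,0,15,5],[-20.3,-3.6,0,0,0,20,5],[-25.1,-5.6,0,0,0,25,5],[-29.7,-8,0,0,0,30,5],[-29.7,-8,0,0,0,30,5],[-29.7,-8,0,0,0,30,5]])

```text
time_s: 7.88
tcp_pos: [0.5286, 0.0131, 0.1568]
eef_rot: [[-0.888, -0.46, -0.0], [-0.46, 0.888, 0.0], [0.0, 0.0, -1.0]]
force: [0.9, -0.6, -0.6]
gripper_width: 0.0095
finger_force: 29.6
```

```bash
python3 - <<'E'
from h import *
o,f,p=servo('w7'); print(o[0],f.round(1),p.round(4)); rodfit('w7')
s=np.array([22,24,26,28,30,35,40,45]); print(np.c_[s,-(60-np.sqrt(3600-s**2.))+.6].round(1).tolist())
E
```

```text
[[20.7, -15.4], [20.7, 13.9]] [-0.2  0.4 -0.5] [0.5286 0.0131 0.1568]
192 257.0 15 [24.8  0.7]
186 242.0 19 [28.6 -8.4]
178 237.0 21 [ 33.6 -11.3]
168 229.5 22 [ 39.8 -15.6]
156 217.5 24 [ 47.  -22.4]
[[22.0, -3.6], [24.0, -4.4], [26.0, -5.3], [28.0, -6.3], [30.0, -7.4], [35.0, -10.7], [40.0, -14.7], [45.0, -19.7]]
```

The carrier is about 2 mm too far to the outside of the bend, with no contact force. I'll correct inwards and go on to 90°.

>>> step_arm(series=[[0.5,-0.9,0,0,0,0,5],[0.5,-1.8,0,0,0,0,5],[-4.2,-2,0,0,0,5,5],[-9.3,-2.7,0,0,0,10,5],[-14.4,-3.8,0,0,0,15,5],[-19.3,-5.4,0,0,0,20,5],[-24.1,-7.4,0,0,0,25,5],[-28.7,-9.8,0,0,0,30,5],[-32,-11.6,0,0,0,30,5],[-32,-11.6,0,0,0,30,5],[-32,-11.6,0,0,0,30,5]])

```text
time_s: 9.3
tcp_pos: [0.5624, 0.0176, 0.1568]
eef_rot: [[-0.999, 0.046, -0.0], [0.046, 0.999, 0.0], [0.0, 0.0, -1.0]]
force: [0.2, -0.3, -1.4]
gripper_width: 0.0096
finger_force: 29.6
```

```bash
python3 - <<'E'
from h import *
o,f,p=servo('w8'); print(o[0],f.round(1),p.round(4)); rodfit('w8')
s=np.array([24,28,34,40,47])-3.5; print(np.c_[s+3.5,-(60-np.sqrt(3600-s**2.))].round(1).tolist())
E
```

```text
[[20.4, -16.1], [20.4, 0.7]] [-0.2 -0.1 -0.9] [0.5624 0.0176 0.1568]
192 None
186 None
178 242.0 19 [33.3 -8.4]
168 235.5 22 [ 39.4 -12.2]
156 224.5 24 [ 46.6 -18.5]
[[24.0, -3.6], [28.0, -5.2], [34.0, -8.3], [40.0, -12.4], [47.0, -18.7]]
```

>>> step_arm(series=[[-3,-0.5,0,0,0,0,5],[-8,-0.6,0,0,0,0,5],[-13,-0.6,0,0,0,0,5],[-18,-0.6,0,0,0,0,5],[-23,-0.6,0,0,0,0,5],[-28,-0.6,0,0,0,0,5],[-33,-0.6,0,0,0,0,5],[-38,-0.6,0,0,0,0,5],[-41,-0.6,0,0,0,0,5],[-42,-0.6,0,0,0,0,5],[-42,-0.6,0,0,0,0,5]])

```text
time_s: 10.72
tcp_pos: [0.6044, 0.015, 0.1568]
eef_rot: [[-0.999, 0.047, -0.0], [0.047, 0.999, 0.0], [0.0, 0.0, -1.0]]
force: [-0.5, -0.8, -1.0]
gripper_width: 0.0096
finger_force: 29.6
```

```bash
python3 - <<'E'
from h import *
o,f,p=servo('w9'); print(*o,f.round(1),p.round(4)); rodfit('w9')
t=cap('top','top9'); s=cap('scene','sc9')
cv2.imwrite('pics/c9.png',np.hstack([cv2.resize(s['color'][100:260,140:350],(420,320),interpolation=cv2.INTER_CUBIC),cv2.resize(load('w9')['color'],(380,285))if 0 else cv2.resize(load('w9')['color'],(380,320))])[:,:,::-1])
E
```

```text
[[20.3, -15.3], [20.3, 13.8]] [[26.3, -18.5], [26.3, 5.1]] [[38.2, -18.7], [38.2, 5.0]] [[50.1, -18.3], [50.1, 4.9]] [ 0.9 -1.  -0.5] [0.6044 0.015  0.1568]
192 237.0 23 [ 24.4 -11.6]
186 None
178 None
168 None
156 None
```

View pics/c9.png

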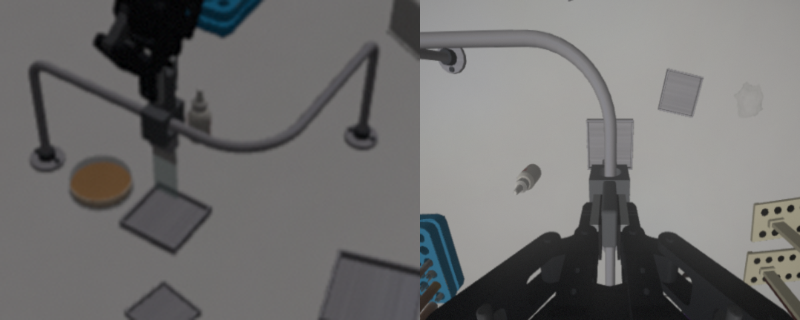

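The carrier is on the long leg and the rod edge is at +5.0 mm, so it is centred. The scene crop shows the slide, at about (165,175) in the crop, above the tray at (167,218). I check the slide's position along the rail in the scene frame.

```bash
python3 - <<'E'
from h import *
c=load('sc9'); a=load('sc0')
print('slide bottom guess',onz(c,[[217,190],[228,195]],.037))
# block by depth
v,u=np.mgrid[0:384,0:512]; uv=np.c_[u.ravel(),v.ravel()]; P=bydepth(c,uv)
k=(c['depth'].ravel()>0)&(abs(P[:,0]-.602)<.03)&(P[:,1]>.015)&(P[:,1]<.045)&(P[:,2]>.117)&(P[:,2]<.144)
Q=P[k]; print(k.sum(),Q.min(0),Q.max(0),np.percentile(Q[:,0],[3,97]))
k=(c['depth'].ravel()>0)&(abs(P[:,0]-.602)<.05)&(abs(P[:,1]-.015)<.03)&(P[:,2]>.04)&(P[:,2]<.10); print('clip/slide',k.sum(),np.percentile(P[k],[3,50,97],axis=0))
# tray by dark rim in the two fixed views
for n,p in(('sc0',[[223,208]]),('top0',[[254,173]])):
    d=load(n); g=cv2.cvtColor(d['color'],cv2.COLOR_RGB2GRAY); x,y=p[0]; m=(cv2.GaussianBlur(g,(3,3),0)<91).astype(np.uint8)
    cs,_=cv2.findContours(m,cv2.RETR_EXTERNAL,cv2.CHAIN_APPROX_NONE)
    for q in cs:
        if cv2.pointPolygonTest(q,(float(x),float(y)),False)>=0: print(n,cv2.minAreaRect(onz(d,q.reshape(-1,2).astype(float),.008)[:,:2].astype(np.float32)*1000))
E
```

```text
slide bottom guess [[0.61886938 0.00580556 0.037     ]
 [0.59416488 0.00620916 0.037     ]]
244 [0.57231007 0.01501307 0.11717974] [0.63175126 0.0324745  0.14353024] [0.57485172 0.6281912 ]
clip/slide 255 [[0.58848487 0.01289693 0.04153564]
 [0.60048961 0.01467855 0.06792575]
 [0.61348761 0.01663901 0.09576577]]
sc0 ((599.222900390625, 17.631635665893555), (72.1275634765625, 69.27086639404297), 86.52680206298828)
top0 ((596.9043579101562, -35.13829040527344), (386.798583984375, 172.63552856445312), 36.50465393066406)
```

The slide centre is x≈0.6007 and the tray 0.5992 in the same view, so I back up 1.5 mm. Then I lower onto the rod until it just rests, and open slowly.

>>> step_arm(series=[[1,0,0,0,0,0,5],[1.5,0,1,0,0,0,5],[1.5,0,2,0,0,0,5],[1.5,0,3,0,0,0,5],[1.5,0,4,0,0,0,5],[1.5,0,4.5,0,0,0,5],[1.5,0,4.5,0,0,0,5]], force=25)

```text
time_s: 11.75
tcp_pos: [0.6029, 0.0151, 0.1522]
eef_rot: [[-0.999, 0.047, -0.0], [0.047, 0.999, 0.0], [0.0, 0.0, -1.0]]
force: [-0.6, 1.1, -1.2]
gripper_width: 0.0097
finger_force: 29.6
```

>>> step_arm(series=[[0,0,0.4,0,0,0,5],[0,0,0.4,0,0,0,5],[0,0,0.4,0,0,0,5]])

```text
time_s: 12.12
tcp_pos: [0.603, 0.0151, 0.1519]
eef_rot: [[-0.999, 0.047, 0.0], [0.047, 0.999, 0.0], [-0.0, 0.0, -1.0]]
force: [-0.3, -0.6, -1.4]
gripper_width: 0.0097
finger_force: 29.6
```

>>> step_arm(series=[[0,0,0.4,0,0,0,5],[0,0,0.8,0,0,0,5],[0,0,0.8,0,0,0,5]])

```text
time_s: 12.5
tcp_pos: [0.603, 0.0151, 0.1516]
eef_rot: [[-0.999, 0.047, 0.001], [0.047, 0.999, 0.0], [-0.001, 0.0, -1.0]]
force: [-0.4, -0.3, 0.9]
gripper_width: 0.0098
finger_force: 30.0
```

Resting on the rod (+0.9 N). Opening slowly.

>>> step_arm(series=[[0,0,0,0,0,0,13],[0,0,0,0,0,0,16],[0,0,0,0,0,0,20],[0,0,0,0,0,0,25],[0,0,0,0,0,0,30],[0,0,0,0,0,0,35],[0,0,0,0,0,0,35],[0,0,0,0,0,0,35]])

```text
time_s: 13.5
tcp_pos: [0.6029, 0.0151, 0.1511]
eef_rot: [[-0.999, 0.047, -0.0], [0.047, 0.999, 0.0], [0.0, 0.0, -1.0]]
force: [0.9, 0.6, 0.2]
gripper_width: 0.0296
finger_force: 0.0
```

>>> step_arm(series=[[0,0,-5,0,0,0,35],[0,0,-15,0,0,0,35],[0,0,-30,0,0,0,35],[0,0,-50,0,0,0,35],[0,0,-75,0,0,0,35],[0,0,-100,0,0,0,35],[25,0,-120,0,0,0,35],[60,0,-120,0,0,0,35],[100,0,-120,0,0,0,35],[130,0,-120,0,0,0,35],[130,0,-120,0,0,0,35]])

```text
time_s: 14.88
tcp_pos: [0.4722, 0.0212, 0.274]
eef_rot: [[-0.999, 0.046, 0.004], [0.046, 0.999, 0.002], [-0.004, 0.002, -1.0]]
force: [0.5, 0.7, 0.7]
gripper_width: 0.0299
finger_force: 0.0
```

```bash
python3 - <<'E'
from h import *
c=cap('scene','sc10')
cv2.imwrite('pics/c10.png',cv2.resize(c['color'][100:260,140:350],(780,594),interpolation=cv2.INTER_CUBIC)[:,:,::-1])
v,u=np.mgrid[0:384,0:512]; uv=np.c_[u.ravel(),v.ravel()]; P=bydepth(c,uv); ok=c['depth'].ravel()>0
for n,a,b in(('tab',.175,.19),('slide',.04,.1)):
    k=ok&(abs(P[:,0]-.602)<.05)&(abs(P[:,1]-.015)<.03)&(P[:,2]>a)&(P[:,2]<b); print(n,k.sum(),np.percentile(P[k],[3,50,97],axis=0).round(4).tolist())
E
```

```text
tab 93 [[0.5879, 0.0101, 0.1759], [0.5982, 0.0168, 0.1812], [0.6113, 0.0199, 0.1833]]
slide 253 [[0.5871, 0.0135, 0.0426], [0.5987, 0.0158, 0.0694], [0.6123, 0.0215, 0.0983]]
```

View pics/c10.png

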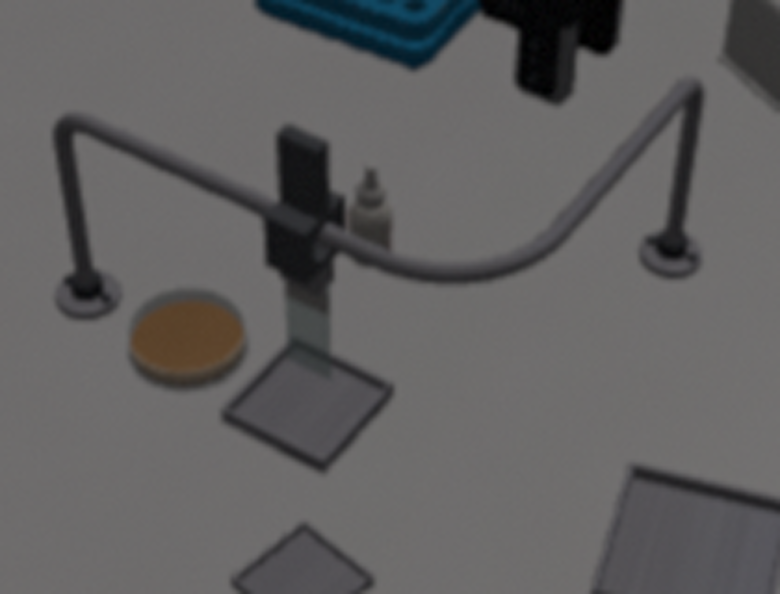

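The carrier hangs freely and upright on the long leg. Its slide, at about (308,335) in the crop, is above the square tray: slide x≈0.599, y≈0.016, tray 0.599, 0.018. The gripper is clear, so I hand in.

```bash
python3 -c "
from plant import ctrl; print(ctrl.sign_off())"
```

```text
the job is handed in; nothing more can be done
None
```

I slid the carrier round the bend and left it hanging freely on the long leg, its slide within about 2 mm of the square drip tray's centre by the scene camera; the job was handed in at about 15 s, and no verdict came back.

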